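# Change the water-filter cartridge and clamp it home

## Robot

A 6-joint arm with a two-finger parallel gripper is mounted at the origin on a cart in front of the work surface, level with it; the furniture and walls round the work are solid. World frame = base frame: x ahead of the robot, y to its left, z up, the work surface at z = 0. Lengths are in mm, angles in degrees, forces in N, time in s.
With the tool pointing down it reaches from about 350 to 850 mm from the base axis. Payload 8.1 kg.
Tool frame: the origin (TCP) lies between the finger pads; the fingertips stand 22 mm ahead of it and the grasp point (between the pads) lies 3 mm ahead of it; z points along the fingers, y is the line along which they close (so a half turn about z gives the same grasp; the last joint's range is limited). The gripper opens to 85 mm and grips with 20 to 120 N. Pads are 22 mm wide; open, the fingers measure 114 mm over their backs; the gripper's body (76 mm by 85 mm) begins 54 mm behind the grasp point. The pads swing forward as they close: fully open they stand 13 mm farther back than shut.
Start: joints at [-72.846, 7.471, 85.268, -0, 87.261, -4.893], TCP at [225.244, -556.121, 253.292] pointing down, gripper open.
Joint ranges: [-169.43, 169.43], [-51.17, 129.36], [1.28, 143.12], [-76.62, 256.62], [0, 156.53], [-152.29, 152.29]. Speed limits (degrees/s): [136.94, 136.94, 159.86, 180, 180, 180].

## Interface

Orientations are given as [roll, pitch, yaw] about the fixed x, y, z axes, in that order (R = Rz(yaw) Ry(pitch) Rx(roll)).
In Python, from bench import sense, snapshot, calibration, hand_in gives the robot as it stands.
- The arm moves only by the shell command python3 -m crank 'ROWS' [FORCE]. ROWS is JSON, a list of rows, each a list of 5 numbers: the shift along the tool's x, y, z in cm, then the turn about the tool's z in rad, then the finger opening in cm, from 0 to 8.54. A call has 1 to 20 rows; each row is the pose to reach, as a shift and turn from the pose commanded when the call began, along the tool's axes at that moment; what a row does not reach only later rows make up. A row lasts 1/10 s, in which the tool goes at most 50 mm and 8.59 degrees, less where a joint would pass 70% of its speed; a pose out of reach is approached as far as the arm can. A call with a gripper value outside its range is refused whole. The fingers move at their own pace and stop on an object; FORCE is the grip in N (left out, the last holds). Time passes only in rows, so rows that repeat a pose let the fingers close. It gives the time, the measured TCP pose, the force, the opening and the grip force at its end, in the units of the state.
- sense(): the state, without advancing time (a new reading comes with each control period).
- snapshot(name): name is "scene" or "side" or "wrist"; returns (picture, depth): 480x640x3 uint8, red, green, blue; 480x640 float32, mm along the optical axis (not along the pixel's ray), 0 where there is no reading.
- calibration(name): a dict with "fovy" (degrees; the focal length in pixels is half the picture's height over the tangent of half this angle, whatever the lens; pixels are square), "cx", "cy" (the principal point, pixels), "k1" (the pictures are not rectified: a ray, as slopes to the right and down, at radius r is drawn at 1 + k1 r^2 times it, then the intrinsics apply), "rvec" (rotation vector, rad) and "tvec" (3), from world to camera coordinates, as OpenCV has them; the wrist camera has in their place "tool_from_camera" (4x4, takes a point from camera to tool coordinates, whose origin is the TCP and whose axes are the flange's). Camera axes: x right, y down, z forward; pixel columns grow to the right and rows downward; lengths in mm; the calibration is good to about 2 mm. A picture is of the moment at which its call begins: read the wrist's pose just before it. calibration takes no time and is no camera call.
- hand_in(): hands the job in; it is judged then, once.
The state is a dict: "time": time; "joint_pos": joint angles; "qd": joint speeds; "joint_efforts": joint torques, N m; "tool_pos": TCP position; "tcp_rot": TCP orientation; "ft_force": force on the tool from outside, world axes, zero at the start; "wrist_torque": the same for the moment, N m; "finger_gap": finger opening in mm; "grip_force": force on a finger pad.
Only numpy, scipy, OpenCV 4.12 (cv2) and the standard library are available. Lean on these libraries where they do the work, as an engineer would, in place of code of your own. Each camera call takes 0.05 s, during which the arm holds its last target. There are 200 camera calls.

## Task

Change the cartridge in the water-filter unit: lift the spent one out of the cradle and set it upright in the wooden tray, put the fresh one that stands on the worktop into the cradle with its nozzle in the notch, then swing the clamp fully shut so that it drives the cartridge home. Leave the other things on the worktop where they are.

Things in the scene. Friction and masses are not known exactly. Their poses are not given: they have to be found in the camera images.
- filter_unit: Grey water-filter unit fixed on the worktop, base plate 200 x 116 x 10 mm. Origin: on the worktop plane, exactly under the centre of its cradle. Own x runs from the notched wall (far from the robot) to the clamp's hinge at the end near the robot, z up. Two hinge cheeks, 106 mm high, stand 67 to 101 mm from the origin towards +x, 45 to 55 mm either side of the centre line.
- cradle_mouth (a point): Centre of the cradle's mouth, 46 mm above the worktop. The cradle is a box open at the top, inside 104 x 54 mm (unit's x, y); walls 46 mm high, all but the notched one with flared lips up to 54 mm high that reach 37 mm either side of the centre line. Its sprung floor lies 24 mm above the worktop: a cartridge put in rests at that height, and is 10 mm lower when home.
- cradle_notch (a point): Where the end of the cartridge's nozzle lies when the cartridge is home: 64 mm from the cradle centre along the unit's -x, 39 mm above the worktop, in front of a U-shaped notch in the cradle's -x wall, 24 mm wide, open at the top, its bottom 24 mm above the worktop.
- clamp_hinge (a point): Middle of the clamp's hinge axis (parallel to the unit's y), 80 mm from the cradle centre along the unit's +x, 93 mm above the worktop.
- clamp (a joint): Angle of the clamp (rad): 0 = fully shut (level, against a stop), grows as its bar swings up and back, to 1.75 at most; 1.57 = upright. The hinge is stiff (0.6 N m friction) and stays where it is left, also shut against the spring. Moving it takes about 5 N at the bar, 8 to 10 N over the last 0.1 rad, where its roller presses on the cartridge.
- clamp_bar (a point): Centre of the clamp's handle bar, round, 14 mm thick, 92 mm long, parallel to the unit's y, 130 mm from the hinge axis. Two steel side arms (6 x 14 mm, 76 mm clear between them) run from hinge to bar, with an 18 mm rubber roller across them 80 mm from the hinge. Shut, the bar lies 50 mm from the cradle centre along the unit's -x, 93 mm above the worktop.
- seat (a joint): How far the cradle's spring-loaded floor is pressed down (m): 0 = up, 0.010 = cartridge home. The spring pushes back with 5 N (up) to 8 N (home), so it does not sink under a cartridge's weight alone.
- spent_cartridge: Spent cartridge, in the cradle at the start: white plastic block 100 x 50 x 70 mm (own x, y, z), its lowest 7 mm stepped in by 2.5 mm all round; grey nozzle, 16 mm thick, 14 mm long, on its -x end, 25 mm above the underside. Origin: centre of the underside, z up. About 0.22 kg. Grasp it across the 50 mm width, by the upper half that stands out of the cradle.
- fresh_cartridge: The fresh cartridge, the same shape and size as the spent one, standing upright by itself on the worktop to the left or right of the unit. Origin: centre of the underside; its nozzle points along its own -x. It goes into the cradle with its x along the unit's x; turned the wrong way round, the nozzle fouls the opposite wall.
- fresh_nozzle (a point): End of the fresh cartridge's nozzle: 64 mm from its centre along its own -x, 25 mm above its underside.
- tray: Open wooden tray fixed on the worktop, 200 x 150 mm outside (own x, y), walls 35 mm high and 5 mm thick, floor 5 mm thick. Origin: centre of its underside, z up. It stands on the side of the unit opposite the fresh cartridge.
- timer: Round white kitchen timer, 69 mm across, 43 mm high; bystander. Origin: centre of the underside.
- garlic_bulb: Garlic bulb, 56 mm; bystander. Origin: centre of the underside.
- salt_shaker: Glass salt shaker with a domed top, 44 mm across, 90 mm high; bystander. Origin: centre of the underside.
- teaspoon: Metal teaspoon lying flat, 132 mm long; bystander. Origin: centre of the underside.

How it is judged (in metres and radians):
On the way, in this order (a step that is already met when the one before it is completed fails the run):
1. the spent cartridge stands in the tray, released (x of spent_cartridge in the frame of tray between -0.085 and 0.085 m and y of spent_cartridge in the frame of tray between -0.06 and 0.06 m and z of spent_cartridge in the frame of tray between -0.002 and 0.012 m and angle between spent_cartridge's own z axis and vertical below 0.15 rad and contact force between the fingers and spent_cartridge below 0.1 N), for 0.2 s.
2. the fresh cartridge stands in the cradle, nozzle in the notch, released, the clamp still open (x of fresh_cartridge in the frame of filter_unit between -0.005 and 0.005 m and y of fresh_cartridge in the frame of filter_unit between -0.005 and 0.005 m and angle between the x axis of fresh_cartridge and the x axis of filter_unit, either way round below 0.09 rad and horizontal distance between fresh_nozzle and cradle_notch below 0.012 m and z of fresh_cartridge in the frame of filter_unit between 0.01 and 0.029 m and contact force between the fingers and fresh_cartridge below 0.1 N and value of joint clamp above 0.5 rad), for 0.2 s.
3. the clamp is shut and the cartridge is home (value of joint clamp below 0.04 rad and value of joint seat above 0.0075 m and z of fresh_cartridge in the frame of filter_unit between 0.01 and 0.0175 m), for 0.2 s.
At the end, for the whole second after the job is handed in: The spent cartridge stands upright (within 0.15 rad) on the tray's floor; the fresh cartridge is in the cradle, nozzle in the notch, within 5 mm of centre and 0.09 rad of line, pressed at least 7.5 of the 10 mm down; the clamp is shut (under 0.04 rad); both cartridges at rest (all of step 3 and x of spent_cartridge in the frame of tray between -0.085 and 0.085 m and y of spent_cartridge in the frame of tray between -0.06 and 0.06 m and z of spent_cartridge in the frame of tray between -0.002 and 0.012 m and angle between spent_cartridge's own z axis and vertical below 0.15 rad and x of fresh_cartridge in the frame of filter_unit between -0.005 and 0.005 m and y of fresh_cartridge in the frame of filter_unit between -0.005 and 0.005 m and angle between the x axis of fresh_cartridge and the x axis of filter_unit, either way round below 0.09 rad and horizontal distance between fresh_nozzle and cradle_notch below 0.012 m and linear speed of each of fresh_cartridge, spent_cartridge below 0.02 m/s); the robot touches nothing.
It fails at once if a bystander is moved by more than 40 mm (distance of any of timer, garlic_bulb, salt_shaker, teaspoon from where it was at the start of the episode above 0.04 m).
It also fails if it takes over 72 s, if anything falls off the work surface, if the arm or the gripper's body presses on something with over 40 N, if the wrist force passes 120 N, or if a joint passes its speed limit or range.

## Working session

There is one attempt and no reset: what is moved stays moved. The work goes in short steps, Python scripts to look and compute and a shell command to move; the robot and the scene stay as the last step left them, time stands still between calls to the robot, and variables do not carry over. Pictures are saved under pics/ and viewed, at most 10 in all, crops included, and the job is handed in when it is done.

```bash
mkdir -p pics; ls; cat > h.py <<'E'
import numpy as np, cv2
from bench import sense, snapshot, calibration
from scipy.spatial.transform import Rotation as R
def cam(name, st=None):
    c=calibration(name); f=240/np.tan(np.radians(c['fovy'])/2)
    if name=='wrist':
        st=st or sense(); T=np.eye(4); T[:3,:3]=R.from_euler('xyz',st['tcp_rot'],degrees=True).as_matrix(); T[:3,3]=st['tool_pos']
        W=T@np.array(c['tool_from_camera'])
    else:
        W=np.eye(4); r=cv2.Rodrigues(np.array(c['rvec'],float))[0]; W[:3,:3]=r.T; W[:3,3]=-r.T@np.array(c['tvec'],float).ravel()
    return f,c['cx'],c['cy'],c['k1'],W
def rays(C,uv):
    f,cx,cy,k,W=C; uv=np.atleast_2d(np.array(uv,float)); d=(uv-[cx,cy])/f; s=d.copy()
    for _ in range(20): s=d/(1+k*(s**2).sum(1,keepdims=True))
    return np.c_[s,np.ones(len(s))]
def at_depth(C,uv,dep): # world points from depth
    return (rays(C,uv)*np.asarray(dep).reshape(-1,1))@C[4][:3,:3].T+C[4][:3,3]
def at_z(C,uv,z):
    r=rays(C,uv)@C[4][:3,:3].T; o=C[4][:3,3]; return o+r*((z-o[2])/r[:,2:3])
def cloud(C,dep):
    v,u=np.mgrid[0:480,0:640]; return at_depth(C,np.c_[u.ravel(),v.ravel()],dep.ravel()).reshape(480,640,3)
def tri(C1,p1,C2,p2):
    A=np.zeros((3,3));b=np.zeros(3)
    for C,p in((C1,p1),(C2,p2)):
        d=C[4][:3,:3]@rays(C,p)[0]; d/=np.linalg.norm(d); M=np.eye(3)-np.outer(d,d); A+=M; b+=M@C[4][:3,3]
    return np.linalg.solve(A,b)
E
python3 - <<'E'
from h import *
print({k:v for k,v in sense().items()})
for n in('scene','side'):
    p,d=snapshot(n); np.savez(n+'0.npz',p=p,d=d); cv2.imwrite(f'pics/{n}0.png',p[:,:,::-1]); C=cam(n); print(n,C[:4],C[4][:3,3].round(),C[4][:3,2].round(2))
E
```

```text
pics
{'time': 0.0, 'joint_pos': array([-7.28452239e+01,  7.51634367e+00,  8.53322122e+01, -5.64978786e-04,
        8.72613810e+01, -4.89350878e+00]), 'qd': array([ 0.01626077,  0.11266411,  0.0116183 , -0.02580046, -0.05295076,
        0.0945445 ]), 'joint_efforts': array([-1.31553294e-03, -5.69390774e+01, -5.00562215e+01, -2.43783124e-04,
        1.48435420e-02, -1.63006376e-06]), 'tool_pos': array([ 225.08869511, -555.60607078,  252.20340874]), 'tcp_rot': array([-1.79890416e+02, -8.81582725e-03,  2.20483040e+01]), 'ft_force': array([ 0.15431909,  0.08776781, -0.54019113]), 'wrist_torque': array([-0.0088883 ,  0.01490242,  0.03340263]), 'grip_force': 0.0, 'finger_gap': 85.1196187425925}
scene (np.float64(585.5948429420666), 313.39966109046264, 243.0613327367816, -0.18796970369659272) [-220.  520.  846.] [ 0.63 -0.44 -0.64]
side (np.float64(489.0528387059898), 310.20556067923667, 237.90346049110101, -0.13115233248140173) [ 404. -860.  701.] [ 0.13  0.81 -0.58]
```

View pics/scene0.png

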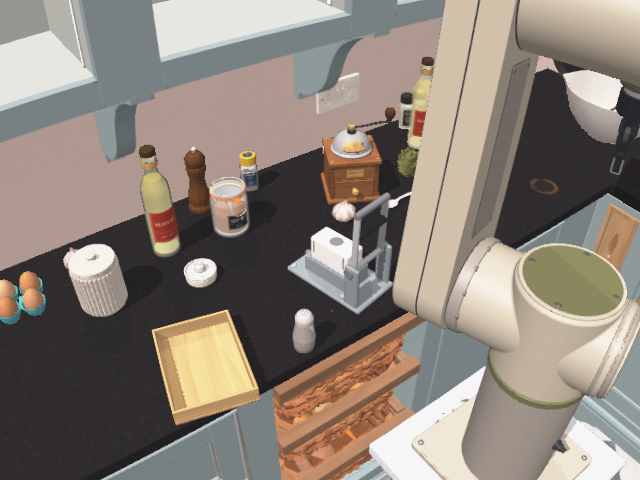

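View pics/side0.png

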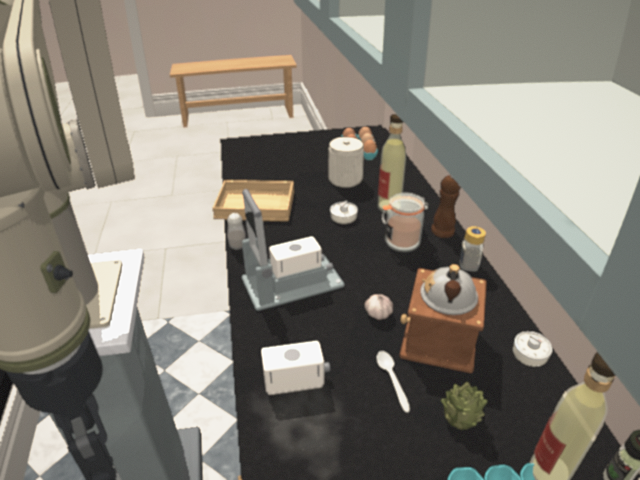

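The scene view shows the unit at (345,270), clamp upright, the spent cartridge at (335,248) and the tray at (205,365). The side view shows the fresh cartridge at (293,367), its nozzle at (326,366) pointing away from the robot, with the spoon, garlic and pot near it.

```bash
python3 - <<'E'
from h import *
from h import cam
def rect(P):
    (c,s,a)=cv2.minAreaRect(P[:,:2].astype(np.float32)); return np.round(c,1),np.round(s,1),round(a,1)
cl={}
for n in('scene','side'):
    z=np.load(n+'0.npz'); p,d=z['p'].astype(int),z['d']; X=cloud(cam(n),d); X[d==0]=np.nan; cl[n]=(p,X)
def sel(n,u0,u1,v0,v1,zl,zh,white=True):
    p,X=cl[n]; m=np.zeros((480,640),bool); m[v0:v1,u0:u1]=1
    m&=(X[...,2]>zl)&(X[...,2]<zh)
    if white: m&=(p.min(2)>150)
    m=cv2.erode(m.astype(np.uint8),np.ones((2,2)))>0
    return X[m]
for nm,n,a in [('spent top','scene',(300,365,225,270,82,106)),('spent top','side',(262,325,232,275,82,106)),('fresh top','side',(255,330,335,375,58,82))]:
    P=sel(n,*a); print(nm,n,len(P),'z',np.median(P[:,2]).round(1),rect(P))
for n,a in [('scene',(145,262,305,425,25,45)),('side',(205,300,170,225,25,45))]:
    P=sel(n,*a,white=False); print('tray rim',n,len(P),np.median(P[:,2]).round(1),rect(P))
for n,a in [('scene',(285,395,235,310,3,18)),('side',(235,350,230,310,3,18))]:
    P=sel(n,*a,white=False); print('base',n,len(P),np.median(P[:,2]).round(1),rect(P))
for n,a in [('scene',(285,400,185,310,180,240)),('side',(235,290,180,310,180,240))]:
    P=sel(n,*a,white=False); print('bar',n,len(P),P.mean(0).round(1) if len(P) else '',rect(P) if len(P) else '')
p,X=cl['side']
for u,v in [(293,367),(326,366),(389,365),(405,408),(378,305),(236,228),(344,210),(400,300),(285,355),(250,195)]: print((u,v),X[v,u].round())
E
```

```text
spent top scene 761 z 93.8 (array([483.2, -35.7]), array([ 65.4, 138.9]), 88.9)
spent top side 774 z 95.0 (array([507.4, -43.5]), array([97.7, 51.1]), 10.5)
fresh top side 1400 z 70.5 (array([ 461.4, -309.5]), array([98.5, 48. ]), 0.1)
tray rim scene 982 33.4 (array([440.6, 306.8]), array([149.1, 202.3]), 76.1)
tray rim side 414 30.1 (array([444.9, 305.1]), array([156.4, 198.4]), 76.1)
base scene 1472 10.8 (array([492. , -38.7]), array([197.8, 117.2]), 13.6)
base side 1232 11.0 (array([487.4,  14.4]), array([199.5, 232.5]), 11.6)
bar scene 504 [419.5 -52.5 210.8] (array([421.8, -54.4]), array([14.7, 94.7]), 11.7)
bar side 418 [427.1 -66.1 209.3] (array([426. , -57.2]), array([16. , 89.9]), 10.7)
(293, 367) [ 459. -330.   66.]
(326, 366) [ 520. -309.   31.]
(389, 365) [ 637. -307.    4.]
(405, 408) [ 636. -401.    3.]
(378, 305) [ 648. -187.   41.]
(236, 228) [388. 105.  64.]
(344, 210) [668. 186.  30.]
(400, 300) [ 713. -140.    1.]
(285, 355) [ 450. -306.   71.]
(250, 195) [425. -32. 227.]
```

```bash
cat >> h.py <<'E'
def go(x,y,z,yaw):
    s=sense(); M=R.from_euler('xyz',s['tcp_rot'],degrees=True).as_matrix()
    d=M.T@(np.array([x,y,z])-s['tool_pos'])/10; cy=s['tcp_rot'][2]
    t=-np.radians((yaw-cy+180)%360-180); print('shift cm',d.round(2),'turn',round(t,3),'t',s['time'])
E
python3 - <<'E'
from h import *
print(np.round(calibration('wrist')['tool_from_camera'],2), cam('wrist')[0])
go(420,-310,330,0)
E
```

```text
[[-0.0000e+00 -9.6000e-01 -2.9000e-01  7.4310e+01]
 [ 1.0000e+00 -0.0000e+00 -0.0000e+00 -8.0000e-02]
 [ 0.0000e+00 -2.9000e-01  9.6000e-01 -1.2205e+02]
 [ 0.0000e+00  0.0000e+00  0.0000e+00  1.0000e+00]] 380.18419492415904
shift cm [ 27.29 -15.47  -7.74] turn 0.385 t 0.1
```

```bash
python3 -m crank '[[0,0,-5,0,8.5],[30,-15.5,-8,0.385,8.5],[30,-15.5,-8,0.385,8.5],[30,-15.5,-8,0.385,8.5],[30,-15.5,-8,0.385,8.5],[30,-15.5,-8,0.385,8.5],[30,-15.5,-8,0.385,8.5],[30,-15.5,-8,0.385,8.5],[30,-15.5,-8,0.385,8.5],[30,-15.5,-8,0.385,8.5],[30,-15.5,-8,0.385,8.5]]' 40
python3 - <<'E'
from h import *
s=sense(); print(s['tool_pos'],s['tcp_rot'],s['qd'].round(2)); C=cam('wrist',s); p,d=snapshot('wrist'); np.savez('w1.npz',p=p,d=d,W=C[4]); cv2.imwrite('pics/w1.png',p[:,:,::-1])
X=cloud(C,d); m=(d>0)&(X[...,2]>55)&(X[...,2]<85)&(p.min(2)>130)&(np.hypot(X[...,0]-461,X[...,1]+309)<90)
P=X[m]; print(m.sum(),np.median(P[:,2]),cv2.minAreaRect(P[:,:2].astype(np.float32)))
m2=(d>0)&(X[...,2]>15)&(X[...,2]<45)&(np.hypot(X[...,0]-520,X[...,1]+309)<30); print(m2.sum(),X[m2].mean(0) if m2.any() else '', X[m2].max(0) if m2.any() else '')
go(500,-41,380,11.3)
E
```

```text
time: 1.2
tool_pos: [444.5, -300.4, 332.8]
tcp_rot: [-180.0, 0.1, -0.0]
ft_force: [-0.1, -0.1, -0.5]
finger_gap: 85.2
grip_force: 0.0
[ 444.49351302 -300.43354777  332.7893364 ] [-1.79990488e+02  5.35107051e-02 -4.44840731e-02] [-1.09  0.02 -0.04  0.13  0.03  0.08]
4770 71.35237074131021 ((460.7808837890625, -306.1598205566406), (49.85729217529297, 98.41873168945312), 89.83733367919922)
246 [ 515.64623703 -306.27737219   33.61175915] [ 523.41613383 -285.5927051    39.95540717]
shift cm [  5.53 -25.98  -4.72] turn -0.199 t 1.25
```

View pics/w1.png

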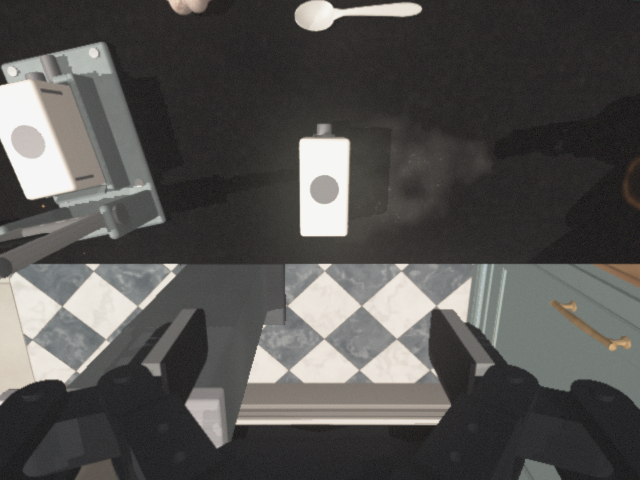

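The wrist view shows the fresh cartridge at (325,187), its nozzle up at (324,129) along world +x, and the unit to the left. Next: over the unit.

```bash
python3 -m crank '[[5.5,-26,-4.7,-0.2,8.5],[5.5,-26,-4.7,-0.2,8.5],[5.5,-26,-4.7,-0.2,8.5],[5.5,-26,-4.7,-0.2,8.5],[5.5,-26,-4.7,-0.2,8.5],[5.5,-26,-4.7,-0.2,8.5],[5.5,-26,-4.7,-0.2,8.5],[5.5,-26,-4.7,-0.2,8.5],[5.5,-26,-4.7,-0.2,8.5]]'
cat > look.py <<'E'
from h import *
import sys
def look(tag,cx,cy,zl,zh,rad=75,thr=130):
    s=sense(); C=cam('wrist',s); p,d=snapshot('wrist'); np.savez(tag+'.npz',p=p,d=d,W=C[4]); cv2.imwrite(f'pics/{tag}.png',p[:,:,::-1])
    X=cloud(C,d); m=(d>0)&(X[...,2]>zl)&(X[...,2]<zh)&(p.min(2)>thr)&(np.hypot(X[...,0]-cx,X[...,1]-cy)<rad)
    P=X[m]; c,sz,a=cv2.minAreaRect(P[:,:2].astype(np.float32)); print(s['tool_pos'].round(1),s['tcp_rot'].round(2)); print('n',m.sum(),'z',np.median(P[:,2]).round(1),np.round(c,1),np.round(sz,1),round(a,2))
    return p,d,X
E
python3 - <<'E'
from look import *
p,d,X=look('w2',505,-41,85,105)
m=(d>0)&(X[...,2]>4)&(X[...,2]<17)&(np.hypot(X[...,0]-505,X[...,1]+41)<150)&(p.max(2)>60)
print('base',m.sum(),cv2.minAreaRect(X[m][:,:2].astype(np.float32)))
m=(d>0)&(X[...,2]>180)&(X[...,2]<240)&(np.hypot(X[...,0]-424,X[...,1]+57)<80)
print('bar',m.sum(),X[m].mean(0),X[m].max(0),cv2.minAreaRect(X[m][:,:2].astype(np.float32)))
E
```

```text
time: 2.15
tool_pos: [499.9, -41.5, 379.7]
tcp_rot: [180.0, 0.1, 11.3]
ft_force: [-0.2, 0.0, 0.8]
finger_gap: 85.3
grip_force: 0.0
[499.9 -41.5 379.7] [1.7999e+02 6.0000e-02 1.1320e+01]
n 4282 z 95.4 [493. -40.] [126.8  50.7] 11.43
base 6643 ((496.6577453613281, -31.62572479248047), (196.82029724121094, 131.7304229736328), 11.473563194274902)
bar 3521 [427.40313391 -53.79267323 211.43865221] [441.33177811  -8.72781233 232.94066054] ((426.598876953125, -53.88443374633789), (16.623802185058594, 91.48663330078125), 10.785529136657715)
```

View pics/w2.png

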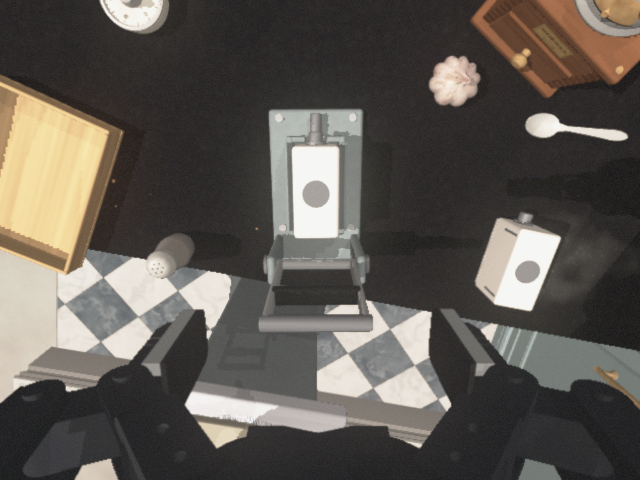

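The wrist view shows the spent cartridge's top with corners near (292,145),(340,145),(338,237),(294,237); the clamp bar is at (316,323), the tray at left and the shaker at (170,256).

```bash
python3 - <<'E'
from h import *
z=np.load('w2.npz'); C=list(cam('wrist')); C[4]=z['W']
Q=at_z(C,[(292,145),(340,145),(338.5,237),(294,237),(316,194)],94); print(Q.round(1), Q[:4].mean(0))
a=np.degrees(np.arctan2(*(Q[0]-Q[3]+Q[1]-Q[2])[1::-1])); print(a)
s=np.load('scene0.npz'); print('scene check', tri(C,(316,194),cam('scene'),(336.5,241)))
c=np.array([507,-40,0]); 
go(507,-39.5,200,11.3); go(507,-39.5,82,11.3)
E
python3 -c "
import cv2;a=cv2.imread('pics/scene0.png')[180:320,270:430];cv2.imwrite('pics/sc_crop.png',cv2.resize(a,None,fx=4.5,fy=4.2,interpolation=2))"
```

```text
[[551.5  -3.9  94. ]
 [561.3 -52.7  94. ]
 [464.  -72.2  94. ]
 [454.2 -23.5  94. ]
 [506.3 -38.2  94. ]] [507.73861534 -38.07153064  94.        ]
11.380785917693661
scene check [506.12299451 -38.69382689  95.06187998]
shift cm [ 0.76 -0.06 17.98] turn 0.0 t 2.2
shift cm [ 0.77 -0.06 29.78] turn 0.0 t 2.2
```

View pics/sc_crop.png

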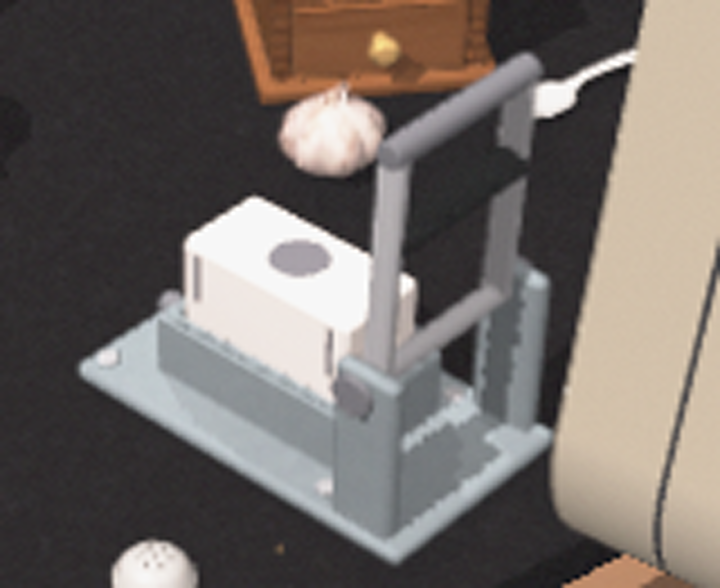

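The crop puts the spent cartridge's top disc at scene (336.9,241.4), which triangulates to about (506.5,-38.5,95), as expected. I'll grasp it.

```bash
python3 -m crank '[[0.7,-0.16,10,0,8.5],[0.7,-0.16,26,0,8.5],[0.7,-0.16,26,0,8.5],[0.7,-0.16,26,0,8.5],[0.7,-0.16,26,0,8.5],[0.7,-0.16,26,0,8.5],[0.7,-0.16,29.6,0,8.5],[0.7,-0.16,29.6,0,8.5],[0.7,-0.16,29.6,0,4],[0.7,-0.16,29.6,0,4],[0.7,-0.16,29.6,0,4],[0.7,-0.16,29.6,0,4],[0.7,-0.16,29.6,0,4],[0.7,-0.16,29.6,0,4]]' 60
```

```text
time: 3.6
tool_pos: [507.8, -37.1, 85.4]
tcp_rot: [179.9, -0.1, 11.5]
ft_force: [2.1, -1.5, 2.1]
finger_gap: 48.8
grip_force: 67.9
```

```bash
python3 -m crank '[[0,0,-3,0,4],[0,0,-6,0,4],[0,0,-9,0,4],[0,0,-12,0,4],[0,0,-12,0,4],[0,0,-12,0,4]]'; python3 - <<'E'
from h import *
go(442,306,205,-14); s=sense(); print(s['grip_force'],s['ft_force'])
E
```

```text
time: 4.2
tool_pos: [506.4, -36.7, 203.7]
tcp_rot: [-180.0, 0.0, 11.5]
ft_force: [-0.6, -0.3, -3.2]
finger_gap: 49.1
grip_force: 67.2
shift cm [  0.5  -34.87  -0.11] turn 0.444 t 4.2
67.21536040306091 [-0.55693435 -0.27336178 -3.19036178]
```

```bash
python3 -m crank '[[0.5,-4,0,0.05,4],[0.5,-35,0,0.44,4],[0.5,-35,0,0.44,4],[0.5,-35,0,0.44,4],[0.5,-35,0,0.44,4],[0.5,-35,0,0.44,4],[0.5,-35,0,0.44,4],[0.5,-35,0,0.44,4],[0.5,-35,0,0.44,4],[0.5,-35,0,0.44,4],[0.5,-35,0,0.44,4]]'; python3 - <<'E'
from h import *
s=sense();C=cam('wrist',s); p,d=snapshot('wrist'); cv2.imwrite('pics/w3.png',p[:,:,::-1]); X=cloud(C,d)
m=(d>0)&(X[...,2]>22)&(X[...,2]<45)&(np.hypot(X[...,0]-442,X[...,1]-306)<140)&(p[...,0].astype(int)>p[...,2]+20)
print(m.sum(),cv2.minAreaRect(X[m][:,:2].astype(np.float32))); go(442,306,67.5,-14)
E
```

```text
time: 5.3
tool_pos: [441.7, 305.8, 202.7]
tcp_rot: [179.9, 0.1, -13.8]
ft_force: [0.0, -1.3, -3.2]
finger_gap: 48.8
grip_force: 67.1
6116 ((456.8848876953125, 304.709716796875), (150.1834259033203, 171.64186096191406), 76.2821273803711)
shift cm [ 1.000e-02 -4.000e-02  1.357e+01] turn 0.003 t 5.35
```

View pics/w3.png

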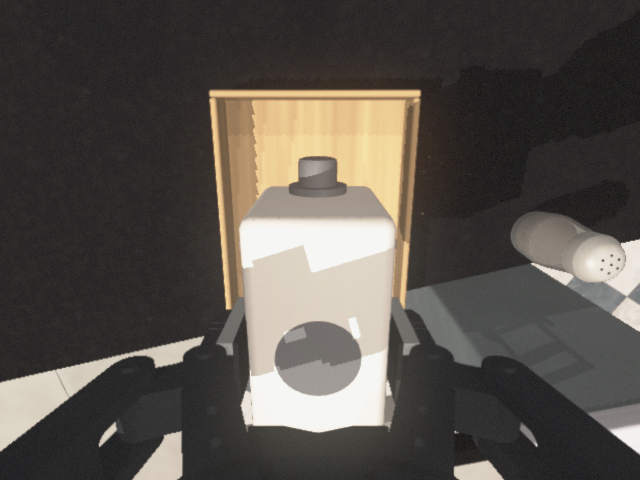

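The cartridge hangs centred between the pads at (318,310), above and aligned with the tray, whose far rim lies at row 95. I'll lower it and release.

```bash
python3 -m crank '[[0,0,4,0,4],[0,0,8,0,4],[0,0,11,0,4],[0,0,12.8,0,4],[0,0,13.4,0,4],[0,0,13.6,0,4],[0,0,13.6,0,4],[0,0,13.6,0,8.5],[0,0,13.6,0,8.5],[0,0,13.6,0,8.5],[0,0,13.6,0,8.5],[0,0,13.6,0,8.5],[0,0,12,0,8.5],[0,0,8,0,8.5],[0,0,3,0,8.5],[0,0,-3,0,8.5],[0,0,-10,0,8.5],[0,0,-10,0,8.5]]'; python3 - <<'E'
from look import *
look('w4',442,306,60,90); go(465,-306,300,0)
E
```

```text
time: 7.15
tool_pos: [443.0, 307.7, 309.4]
tcp_rot: [-179.8, -0.2, -13.8]
ft_force: [1.0, 0.0, 0.5]
finger_gap: 84.7
grip_force: 0.0
[443.  307.7 309.4] [-179.77   -0.24  -13.75]
n 5326 z 76.4 [442.5 307. ] [50.6 98.6] 76.54
shift cm [16.61 59.2   1.07] turn -0.24 t 7.2
```

```bash
python3 -m crank '[[2,8,0,-0.05,8.5],[10,30,0,-0.1,8.5],[10,30,0,-0.1,8.5],[10,30,0,-0.1,8.5],[10,30,0,-0.1,8.5],[16.6,59.2,1,-0.24,8.5],[16.6,59.2,1,-0.24,8.5],[16.6,59.2,1,-0.24,8.5],[16.6,59.2,1,-0.24,8.5],[16.6,59.2,1,-0.24,8.5],[16.6,59.2,1,-0.24,8.5],[16.6,59.2,1,-0.24,8.5],[16.6,59.2,1,-0.24,8.5],[16.6,59.2,1,-0.24,8.5],[16.6,59.2,1,-0.24,8.5]]'; python3 - <<'E'
from look import *
look('w5',461,-307,58,85); go(461,-307,62,0)
E
```

```text
time: 8.7
tool_pos: [462.3, -307.3, 293.6]
tcp_rot: [-179.9, 0.0, -0.1]
ft_force: [0.5, 0.3, -1.0]
finger_gap: 85.0
grip_force: 0.0
[ 462.3 -307.3  293.6] [-1.7994e+02  5.0000e-02 -7.0000e-02]
n 5629 z 71.3 [ 460.8 -306.2] [50.3 99.2] 89.61
shift cm [-0.15  0.05 23.19] turn -0.0 t 8.75
```

```bash
python3 -m crank '[[-0.15,-0.1,5,0,8.5],[-0.15,-0.1,20,0,8.5],[-0.15,-0.1,20,0,8.5],[-0.15,-0.1,20,0,8.5],[-0.15,-0.1,20,0,8.5],[-0.15,-0.1,22,0,8.5],[-0.15,-0.1,23.3,0,8.5],[-0.15,-0.1,23.3,0,8.5],[-0.15,-0.1,23.3,0,4],[-0.15,-0.1,23.3,0,4],[-0.15,-0.1,23.3,0,4],[-0.15,-0.1,23.3,0,4],[-0.15,-0.1,23.3,0,4],[-0.15,-0.1,23.3,0,4],[-0.15,-0.1,23.3,0,4]]' 60
```

```text
time: 10.25
tool_pos: [462.1, -307.0, 63.1]
tcp_rot: [179.9, -0.1, -0.0]
ft_force: [-0.0, 1.8, 6.2]
finger_gap: 48.7
grip_force: 63.8
```

```bash
python3 -m crank '[[0,0,-4,0,4],[0,0,-9,0,4],[0,0,-14,0,4],[0,0,-20,0,4],[0,0,-20,0,4],[4,-6,-20,-0.1,4],[4.5,-12,-20,-0.2,4],[4.5,-17,-20,-0.2,4],[4.5,-22,-20,-0.2,4],[4.5,-26.9,-20,-0.2,4],[4.5,-26.9,-20,-0.2,4],[4.5,-26.9,-20,-0.2,4],[4.5,-26.9,-20,-0.2,4]]'
python3 - <<'E'
from look import *
s=sense();C=cam('wrist',s);p,d=snapshot('wrist');np.savez('w6.npz',p=p,d=d,W=C[4])
print(s['tool_pos'],s['tcp_rot'],s['ft_force'])
a=p[:,:,::-1]; cv2.imwrite('pics/w6.png',a)
X=cloud(C,d); T=R.from_euler('xyz',s['tcp_rot'],degrees=True).as_matrix()
m=(d>0)&(abs(X[...,2]-271)<10)&(p.min(2)>90); Y=(X[m]-s['tool_pos'])@T; print('held top in tool',m.sum(),np.percentile(Y,[1,50,99],axis=0).round(1)); go(507.5,-38,86,11.4)
E
```

```text
time: 11.55
tool_pos: [505.9, -36.9, 261.0]
tcp_rot: [180.0, 0.0, 11.6]
ft_force: [-0.2, 0.7, -2.3]
finger_gap: 48.8
grip_force: 63.4
[505.87510621 -36.93052276 260.95447909] [1.79984591e+02 3.38157293e-02 1.15533287e+01] [-0.2339942   0.72008349 -2.29450713]
held top in tool 27522 [[-29.  -24.5  -9.7]
 [ 19.6  -0.1  -8.1]
 [ 48.4  23.8  -3. ]]
shift cm [ 0.16  0.05 17.5 ] turn 0.001 t 11.6
```

View pics/w6.png

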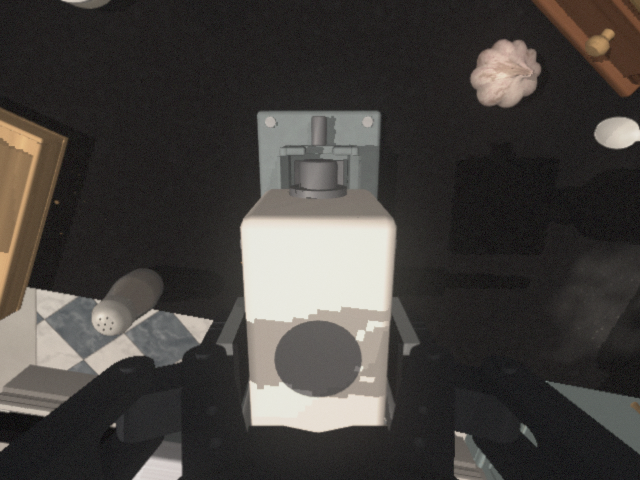

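The held cartridge at (318,320) is in line with the unit: plate screws at (271,122) and (368,122), cradle nozzle guide at u≈319. I'll lower it to the mouth and check.

```bash
python3 -m crank '[[0.1,0.05,5,0,4],[0.1,0.05,10,0,4],[0.1,0.05,14,0,4],[0.1,0.05,14.2,0,4],[0.1,0.05,14.2,0,4],[0.1,0.05,14.2,0,4]]'
python3 - <<'E'
from look import *
s=sense();C=cam('wrist',s);p,d=snapshot('wrist');np.savez('w7.npz',p=p,d=d,W=C[4]);cv2.imwrite('pics/w7.png',p[60:300,180:460,::-1].repeat(2,0).repeat(2,1))
X=cloud(C,d); T=R.from_euler('xyz',s['tcp_rot'],degrees=True).as_matrix(); Y=(X-s['tool_pos'])@T
z=X[...,2]
for lo,hi,n in((5,14,'base'),(40,58,'walls')):
    m=(d>0)&(z>lo)&(z<hi)&(abs(Y[...,1])<70)&(Y[...,0]<160); print(n,m.sum(),np.percentile(Y[m],[0.5,50,99.5],axis=0).round(1))
go(507.5,-38,86,11.4)
E
```

```text
time: 12.2
tool_pos: [509.0, -38.6, 122.1]
tcp_rot: [179.9, -0.2, 11.4]
ft_force: [0.1, 0.0, -0.9]
finger_gap: 48.8
grip_force: 63.4
base 14433 [[-32.3 -59.2 108.7]
 [ 63.9 -10.5 111. ]
 [ 87.1  55.5 114.7]]
walls 2390 [[-98.2 -46.2  65.7]
 [ 50.  -14.4  74.6]
 [ 56.8  43.8  81.9]]
shift cm [-0.18 -0.09  3.65] turn 0.0 t 12.25
```

View pics/w7.png

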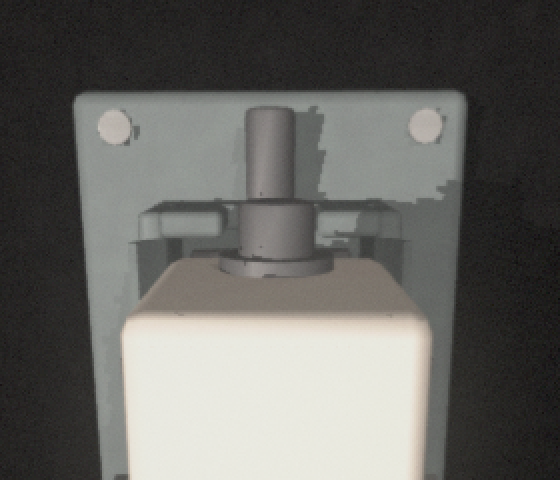

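The crop shows the cradle walls centred at about x=271 and the held nozzle at 277, so the cartridge sits about 2 mm to the right. I'll shift it −1.5 mm in tool y and go down gently.

```bash
python3 -m crank '[[0,-0.15,0,0,4],[0,-0.15,0.6,0,4],[0,-0.15,1.0,0,4],[0,-0.15,1.4,0,4],[0,-0.15,1.8,0,4],[0,-0.15,1.8,0,4]]'
python3 - <<'E'
from look import *
for i in range(3):
    s=sense();C=cam('wrist',s);p,d=snapshot('wrist');X=cloud(C,d); T=R.from_euler('xyz',s['tcp_rot'],degrees=True).as_matrix(); Y=(X-s['tool_pos'])@T; z=X[...,2]
    print(s['tool_pos'].round(1),s['ft_force'].round(1),s['wrist_torque'].round(2))
    m=(d>0)&(z>3)&(z<16)&(Y[...,0]>60)&(Y[...,0]<120)&(abs(Y[...,1])<70);print(np.percentile(Y[m],[1,99],axis=0).round(1))
    m=(d>0)&(z>38)&(z<58)&(Y[...,0]>20)&(Y[...,0]<65)&(abs(Y[...,1])<50);print(np.percentile(Y[m],[1,99],axis=0).round(1))
E
```

```text
time: 12.85
tool_pos: [506.5, -36.3, 100.5]
tcp_rot: [-180.0, 0.1, 11.5]
ft_force: [0.3, -1.4, -1.6]
finger_gap: 49.2
grip_force: 63.4
[506.5 -36.3 100.5] [ 0.3 -1.4 -1.6] [-0.23 -0.1   0.07]
[[ 60.2 -55.2  86.3]
 [106.5  57.3  97.2]]
[[ 27.4 -34.   43.9]
 [ 59.1  36.5  60.7]]
[506.6 -36.3 100.8] [ 1.  -0.7 -2.4] [-0.25 -0.02  0.06]
[[ 60.2 -55.2  86.7]
 [108.4  57.4  97.5]]
[[ 27.9 -33.9  44.1]
 [ 59.   36.4  61.2]]
[506.7 -36.3 101. ] [ 0.2 -0.1 -2.4] [-0.21  0.01  0.09]
[[ 60.2 -55.2  86.9]
 [107.3  57.2  97.8]]
[[ 28.1 -33.9  44.2]
 [ 58.9  36.5  62. ]]
```

```bash
python3 -m crank '[[0,0.03,0.4,0,4],[0,0.03,0.8,0,4],[0,0.03,1.2,0,4],[0,0.03,1.45,0,4],[0,0.03,1.45,0,4],[0,0.03,1.45,0,4]]'
python3 - <<'E'
from h import *
s=sense(); print(s['tool_pos'].round(1),s['ft_force'].round(1),s['wrist_torque'].round(2))
E
```

```text
time: 13.6
tool_pos: [507.0, -36.4, 87.1]
tcp_rot: [-180.0, 0.0, 11.5]
ft_force: [-2.5, 0.5, 3.0]
finger_gap: 49.2
grip_force: 64.0
[507.  -36.4  87.1] [-2.5  0.5  3. ] [ 0.06  0.39 -0.01]
```

```bash
python3 -m crank '[[0,0,0.05,0,8.5],[0,0,0.05,0,8.5],[0,0,0,0,8.5],[0,0,0,0,8.5],[0,0,0,0,8.5],[0,0,-4,0,8.5],[0,0,-9,0,8.5],[0,0,-14,0,8.5],[0,0,-19,0,8.5],[0,0,-24,0,8.5],[0,0,-29,0,8.5],[0,0,-29,0,8.5],[0,0,-29,0,8.5]]'
python3 - <<'E'
from look import *
p,d,X=look('w8',520,-38,80,105,rad=90)
m=(d>0)&(X[...,2]>180)&(X[...,2]<240)&(np.hypot(X[...,0]-424,X[...,1]+57)<80)
print('bar',m.sum(),X[m].max(0),np.median(X[m],axis=0))
cv2.imwrite('pics/w8c.png',cv2.resize(p[90:350,190:450,::-1],None,fx=2.3,fy=2.3))
E
```

```text
time: 14.9
tool_pos: [507.7, -36.6, 378.7]
tcp_rot: [179.9, -0.2, 11.4]
ft_force: [0.4, -0.7, -0.7]
finger_gap: 84.9
grip_force: 0.0
[507.7 -36.6 378.7] [179.92  -0.21  11.45]
n 4279 z 95.4 [492.7 -38.5] [125.8  50.9] 11.56
bar 3520 [441.58034647  -8.70355352 233.19041905] [427.1508498  -53.98771295 225.51121786]
```

View pics/w8c.png

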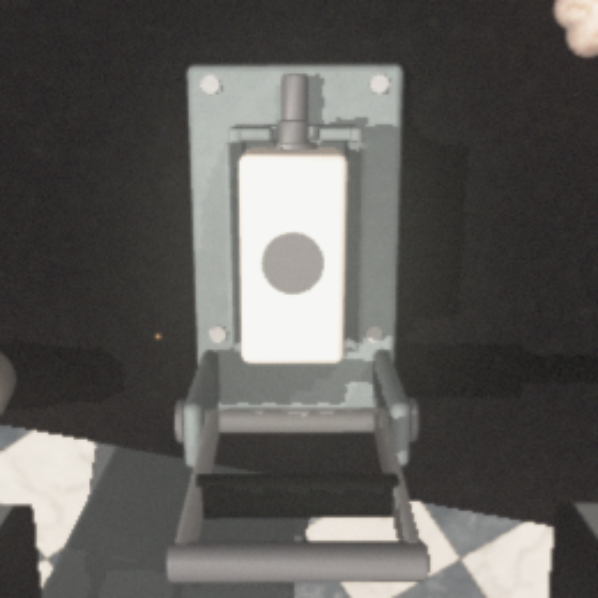

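The fresh cartridge sits centred in the cradle with its nozzle in the notch, and the clamp bar is behind at (298,560). I'll close the fingers and go behind the bar.

```bash
python3 -m crank '[[-4,0,0,0,0],[-11,0,0,0,0],[-11,0,0,0,0],[-11,0,0,0,0],[-11,0,0,0,0],[-11,0,4,0,0],[-11,0,8,0,0],[-11,0,12,0,0],[-11,0,14.8,0,0],[-11,0,14.8,0,0],[-11,0,14.8,0,0]]' 20
python3 - <<'E'
from h import *
s=sense(); print(s['tool_pos'].round(1),s['ft_force'].round(1))
p,d=snapshot('side'); cv2.imwrite('pics/s1.png',cv2.resize(p[150:330,180:420,::-1],None,fx=3,fy=3))
E
```

```text
time: 16.05
tool_pos: [399.1, -58.0, 228.6]
tcp_rot: [-179.9, 0.1, 11.5]
ft_force: [0.2, -0.5, 0.3]
finger_gap: 0.0
grip_force: 0.0
[399.1 -58.  228.6] [ 0.2 -0.5  0.3]
```

View pics/s1.png

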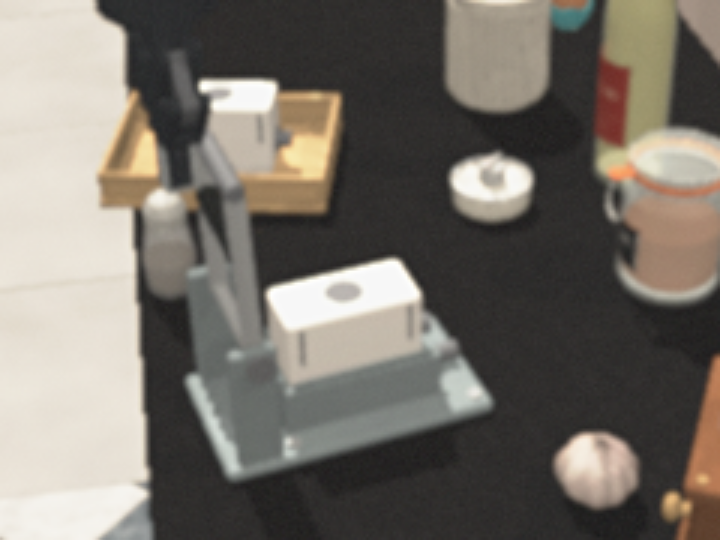

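The fingers stand behind the bar near (180,170), and the spent cartridge stands upright in the tray at (240,125). I'll push the clamp over along its arc.

```bash
python3 -m crank '[[0.6,0,0,0,0],[1.2,0,0,0,0],[1.9,0,0,0,0],[2.5,0,0.1,0,0],[3.2,0,0.2,0,0],[3.8,0,0.3,0,0],[4.4,0,0.4,0,0],[5.0,0,0.6,0,0],[5.7,0,0.8,0,0],[6.3,0,1.0,0,0],[6.9,0,1.3,0,0],[7.4,0,1.6,0,0],[8.0,0,1.9,0,0],[8.5,0,2.3,0,0],[9.1,0,2.7,0,0],[9.6,0,3.1,0,0],[9.6,0,3.1,0,0]]'
python3 - <<'E'
from h import *
s=sense(); print(s['tool_pos'].round(1),s['ft_force'].round(1),s['wrist_torque'].round(2))
p,d=snapshot('side'); X=cloud(cam('side'),d); h=np.array([428.6,-53.8]);f=np.array([.98,.199]); F=(X[...,:2]-h)@f; L=(X[...,:2]-h)@[-.199,.98]
m=(d>0)&(X[...,2]>110)&(abs(L)>30)&(abs(L)<47)&(F>-20)&(F<140); A=np.c_[F[m],X[m][:,2]]; a=np.arctan2(A[:,1]-93,A[:,0]);r=np.hypot(A[:,0],A[:,1]-93); k=r<150; print(k.sum(),r[k].max(),np.median(a[k&(r>70)]))
E
```

```text
time: 17.8
tool_pos: [493.7, -39.0, 196.9]
tcp_rot: [-180.0, 0.0, 11.5]
ft_force: [-0.5, 0.4, 0.2]
finger_gap: -0.1
grip_force: 0.0
[493.7 -39.  196.9] [-0.5  0.4  0.2] [-0.02  0.03  0.  ]
660 149.51643760111614 0.8873879793837984
```

```bash
python3 -m crank '[[-0.2,0,-2,0,0],[0,0,-4,0,0],[1.9,0,-4,0,0],[1.9,0,-3.5,0,0],[2.0,0,-2.4,0,0],[2.65,0,-1.5,0,0],[3.1,0,-1.0,0,0],[3.5,0,-0.5,0,0],[3.9,0,0,0,0],[4.25,0,0.5,0,0],[4.6,0,1.1,0,0],[4.9,0,1.7,0,0],[5.2,0,2.3,0,0],[5.45,0,2.9,0,0],[5.7,0,3.5,0,0],[5.85,0,4.1,0,0],[6.0,0,4.7,0,0],[6.15,0,5.4,0,0],[6.15,0,5.4,0,0]]'
python3 - <<'E'
from h import *
s=sense(); print(s['tool_pos'].round(1),s['ft_force'].round(1),s['wrist_torque'].round(2))
p,d=snapshot('side'); cv2.imwrite('pics/s2.png',cv2.resize(p[150:330,180:420,::-1],None,fx=3,fy=3))
E
```

```text
time: 19.75
tool_pos: [552.7, -27.0, 142.2]
tcp_rot: [-180.0, 0.1, 11.4]
ft_force: [-1.1, -0.4, 1.0]
finger_gap: -0.2
grip_force: 0.0
[552.7 -27.  142.2] [-1.1 -0.4  1. ] [-0.03  0.02 -0.01]
```

View pics/s2.png

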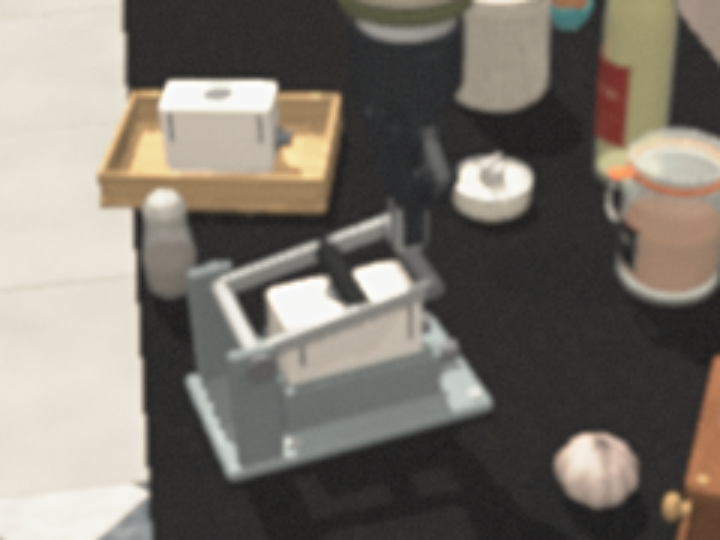

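The clamp is nearly down and the fingertips sit on the bar at (410,240). Now the last press.

```bash
python3 -m crank '[[0.05,0,0.5,0,0],[0.1,0,1.0,0,0],[0.15,0,1.4,0,0],[0.15,0,1.8,0,0],[0.2,0,2.0,0,0],[0.2,0,2.2,0,0],[0.2,0,2.2,0,0],[0.2,0,2.2,0,0]]'
```

```text
time: 20.6
tool_pos: [555.2, -26.6, 121.9]
tcp_rot: [-180.0, 0.0, 11.5]
ft_force: [-1.8, 0.4, 7.1]
finger_gap: -0.1
grip_force: 3.4
```

```bash
python3 -m crank '[[0,0,0.15,0,0],[0,0,0.3,0,0],[0,0,0.3,0,0],[0,0,0.3,0,0]]'
```

```text
time: 21.0
tool_pos: [555.4, -26.6, 121.3]
tcp_rot: [180.0, 0.0, 11.5]
ft_force: [-12.5, 2.2, 26.6]
finger_gap: -0.3
grip_force: 13.2
```

The force rose to 27 N with no travel, so the clamp is on its stop. I'll retreat and verify.

```bash
python3 -m crank '[[0,0,-0.3,0,0],[0,0,-3,0,0],[0,0,-8,0,0],[0,0,-13,0,0],[0,0,-18,0,0],[0,0,-22,0,0],[0,0,-22,0,0],[0,0,-22,0,0]]'
python3 - <<'E'
from look import *
h=np.array([428.6,-53.8]);f=np.array([.98,.199])
p,d=snapshot('side'); cv2.imwrite('pics/s3.png',cv2.resize(p[150:330,180:420,::-1],None,fx=3,fy=3))
for n in('wrist','scene','side'):
    C=cam(n); q,d=snapshot(n); X=cloud(C,d); F=(X[...,:2]-h)@f; L=(X[...,:2]-h)@[-.199,.98]; z=X[...,2]
    b=(d>0)&(abs(F-130)<4)&(abs(L)<40)&(z>85)&(z<140); t=(d>0)&(abs(F-105)<8)&(abs(L)<15)&(z>60)&(z<110)&(q.min(2)>120); 
    print(n,'bar top',np.median(z[b]) if b.any() else None,'cart top',t.sum(),np.median(z[t]) if t.any() else None)
E
```

```text
time: 21.8
tool_pos: [555.8, -26.8, 339.4]
tcp_rot: [180.0, -0.1, 11.4]
ft_force: [0.9, -0.1, -0.8]
finger_gap: -0.1
grip_force: 0.0
wrist bar top 100.85515514120164 cart top 449 85.62497802118037
scene bar top 99.04956131872518 cart top 71 84.62816096507822
side bar top 100.69052849371275 cart top 65 85.73091964618754
```

View pics/s3.png

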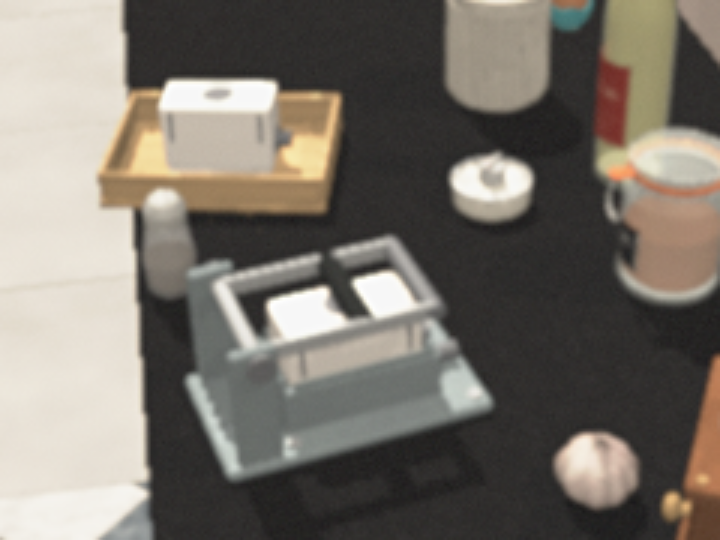

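The clamp is level: its bar top measures 100 mm, as expected. The cartridge top measures 85 mm against 84 mm when home, and the spent cartridge is upright in the tray. Handing in.

```bash
python3 -c "
from bench import hand_in; print(hand_in())"
```

```text
the job is handed in; nothing more can be done
None
```

The job is handed in, result not reported back: the spent cartridge stands upright in the tray, the fresh one measures home in the cradle, and the clamp is shut on its stop.

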